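# Push the slide box home down its storage lane without touching the guide rails

### The job

A slide box stands, somewhat off-centre and askew, in front of the open mouth of its storage lane, whose two guide rails have just been lined up. Straighten it with pushes of the fingers and push it end-first down the lane until it rests fully home against the end stop; neither the box nor the gripper may touch either rail, and the box is only pushed along the plate, never picked up or tipped. Leave everything else on the worktop where it is, and finish with the fingers clear of everything.

Things in the scene. Friction and masses are not known exactly. Their poses are not given: they have to be found in the camera images.
- lane: Fixed storage lane: flat grey plate 100 mm wide (x) by 300 mm long (y), 3 mm thick, with two guide rails and an end stop. Origin: centre of its underside. y runs along the lane from the end stop (-y) to the open mouth and bare apron (+y, robot's left); x points across, away from the robot. Clear width between rails 60 mm (x -30 to +30). Apron: y +33 to +150 mm.
- end_stop (a point): Middle of the end stop's face, 12 mm above the plate (lane frame 0, -140, 15 mm): a rigid aluminium wall across the lane, 72 mm wide, top 27 mm above the worktop. Axes as the lane.
- rail_far: Guide rail on the side away from the robot, rigid, not to be touched: aluminium strip 6 mm thick, 10 mm high (top 13 mm above the worktop), from y = -140 to +33 mm of the lane. Origin: middle of its underside, at x +33, y -55, z 3 mm in the lane's frame.
- rail_near: The like guide rail on the robot's side, at x = -33, y = -55, z = 3 mm in the lane's frame. Must not be touched.
- slide_box: Closed blue slide box, loose, about 0.09 kg, 90 mm long (its y), 38 mm wide (x -18 to +20), 31 mm high; the lid is fixed. Origin on its underside. It starts flat on the apron, up to 0.2 rad askew and 14 mm off the lane's middle, its centre at 78 to 92 mm in the lane's y. It slides with ordinary friction.
- slide_box_centre (a point): Centre of the slide box, half-way up (16 mm above its underside), axes as the box. When the box is fully home its centre is at y = -95 mm in the lane's frame.
- coverslip_box: Bystander, leave alone: white carton 42 x 60 x 30 mm, lying on the worktop beyond the lane's far edge. Origin: centre of its underside.
- oil_bottle: Bystander, leave alone: small brown bottle with black cap, 25 mm across, 62 mm tall, on the worktop behind the end stop. Origin: centre of its underside.
- timer: Bystander, leave alone: white bench timer 60 x 68 x 24 mm, on the worktop to the left of the lane. Origin: centre of its underside.
- strip_vial: Bystander, leave alone: white vial with green cap, 46 mm across, 98 mm tall, towards the back left. Origin: centre of its underside.
- forceps: Bystander, leave alone: steel forceps 133 mm long, 9 mm high, lying at the front edge to the right. Origin: centre of its underside.
Things that resemble listed ones, but are neither listed nor needed, are in the scene too. What is meant by the slide_box is not orange, and is the larger of those in its own colour.

How it is judged:
On the way:
1. the slide box has gone at least half its length into the lane, between the rails (y of slide_box_centre in the frame of lane below 0.03 m and x of slide_box_centre in the frame of lane between -0.011 and 0.011 m), for 0.05 s.
At the end, for the whole second after the job is handed in: The slide box lies flat and still on the plate between the rails, its leading end within 5 mm of the end stop, its centre within 11 mm of the lane's middle and its long axis within 0.15 rad of the lane (y of slide_box_centre in the frame of lane below -0.09 m and x of slide_box_centre in the frame of lane between -0.011 and 0.011 m and z of slide_box_centre in the frame of lane below 0.022 m and angle between the y axis of slide_box and the y axis of lane, either way round below 0.15 rad and angle between slide_box's own z axis and vertical below 0.05 rad and linear speed of slide_box below 0.01 m/s); the robot touches nothing.
It fails at once if the far rail is touched (over 0.3 N) (contact force between rail_far and anything else above 0.3 N).
It fails at once if the near rail is touched (over 0.3 N) (contact force between rail_near and anything else above 0.3 N).
It fails at once if the slide box is lifted more than 5 mm off the plate or tipped over 0.15 rad (z of slide_box_centre in the frame of lane above 0.024 m or angle between slide_box's own z axis and vertical above 0.15 rad).
It fails at once if a bystander is moved more than 15 mm (distance of any of coverslip_box, oil_bottle, timer, strip_vial, forceps from where it was at the start of the episode above 0.015 m).
It also fails if it takes over 64 s, if anything falls off the work surface, if the arm or the gripper's body presses on something with over 40 N, if the wrist force passes 120 N, or if a joint passes its speed limit or range.

### The arm

A 7-joint arm with a two-finger parallel gripper is mounted at the origin on a cart in front of the work surface, level with it; the furniture and walls round the work are solid. World frame = base frame: x ahead of the robot, y to its left, z up, the work surface at z = 0. Lengths are in m, angles in rad, forces in N, time in s.
With the tool pointing down it reaches from about 0.375 to 0.925 m from the base axis. Payload 3.1 kg.
Tool frame: the origin (TCP) lies between the finger pads; the fingertips stand 19 mm ahead of it and the grasp point (between the pads) is the TCP; z points along the fingers, y is the line along which they close (so a half turn about z gives the same grasp; the last joint's range is limited). The gripper opens to 85 mm and grips with 20 to 120 N. Pads are 22 mm wide; open, the fingers measure 114 mm over their backs; the gripper's body (76 mm by 85 mm) begins 54 mm behind the grasp point. The pads swing forward as they close: fully open they stand 13 mm farther back than shut.
Start: joints at [-1.433, 0.383, 0.044, 1.598, -0.018, 1.161, -0.05], TCP at [0.152, 0.632, 0.25] pointing down, gripper open.
Joint ranges: [-2.61, 2.61], [-0.41, 2.15], [-1.48, 1.57], [0, 2.5], [-1.57, 4.71], [0.05, 1.97], [-2.85, 2.85]. Speed limits (rad/s): [2.79, 2.79, 3.14, 3.14, 3.14, 3.14, 3.14].

### API

Orientations are given as a unit quaternion [x, y, z, w].
In Python, from bench import move_ptp, movel, move_j, move_gripper, pause, inverse_kinematics, read_camera, camera_params, MotionError, sign_off, look_for, tip_of, read_time_s, read_qpos, read_joint_vel, read_effort, read_eef_pos, read_tcp_rot, read_ft_force, read_ft_torque, read_finger_gap, read_grasp_force gives the robot as it stands. Calls block until the motion is done:
- move_ptp(position, orientation): joint-space move of the TCP to a pose.
- movel(position, orientation=None, speed=0.15): straight line of the TCP; orientation=None keeps the orientation; speed is the mean speed in m/s.
- move_j(angles): joint-space move.
- move_gripper(opening, effort=None): finger opening in m; effort is the grip in N (None keeps the last); returns when the fingers have stopped.
- pause(seconds).
- inverse_kinematics(position, orientation): joint angles nearest the present ones, or None.
- read_camera(name): name is "scene" or "side" or "wrist"; returns the picture (400x640x3 uint8, red, green, blue); there is no depth.
- camera_params(name): a dict with "K" (3x3 intrinsics, pixels), "camera_from_world" (4x4, takes a point from world to camera coordinates). Camera axes: x right, y down, z forward; pixel columns grow to the right and rows downward; lengths in m; the calibration is good to about 2 mm. The wrist camera is an equidistant fisheye: a pixel r from the principal point sees the ray r / f radians off the axis. A picture is of the moment at which its call begins: read the wrist's pose just before it. camera_params takes no time and is no camera call; for the wrist camera it gives the pose at the moment of the call.
A pose or a line that the arm cannot do raises MotionError and nothing moves.
- sign_off(): hands the job in; it is judged then, once.
Trained networks look in the newest picture that a camera, given by its name, has taken for a name from the list of things; names that differ only in an ending like _2 or _b are one class to them, and where a whole thing is asked for, a point or a joint stands for the part that bears it (a point fixed in the world has none). Each returns a list of dicts, best first, with "confidence" (0 to 1); they miss things now and then, are a little off and sometimes report something else, mostly with a low value. They report only what shows in the picture. A call takes as long as a camera call. They do not tell look-alikes from the thing itself.
- look_for(camera, name): "at" ([column, row] in pixels, amid what is visible of it).
- tip_of(camera, name): "at" ([column, row] in pixels: a listed point, or the origin of a listed thing).
Readings, each from a call of its own:
- read_time_s(): time.
- read_qpos(): joint angles.
- read_joint_vel(): joint speeds.
- read_effort(): joint torques, N m.
- read_eef_pos(): TCP position.
- read_tcp_rot(): TCP orientation.
- read_ft_force(): force on the tool from outside, world axes, zero at the start.
- read_ft_torque(): the same for the moment, N m.
- read_finger_gap(): finger opening in m.
- read_grasp_force(): force on a finger pad.
Only numpy, scipy, OpenCV 4.12 (cv2) and the standard library are available. Lean on these libraries where they do the work, as an engineer would, in place of code of your own. Each camera call takes 0.05 s, during which the arm holds its last target. There are 200 camera calls.

## Working session

There is one attempt and no reset: what is moved stays moved. The work goes in short steps, each a Python script; the robot and the scene stay as the last script left them, time stands still between calls to the robot, and variables do not carry over. Pictures are saved under pics/ and viewed, at most 10 in all, crops included, and the job is handed in when it is done.

```bash
mkdir -p pics; ls; cat > h.py <<'E'
import numpy as np, cv2
from bench import *
def snap(cam,fn):
    im=read_camera(cam); cv2.imwrite('pics/'+fn,im[:,:,::-1]); return im
def ray(cam,uv):
    p=camera_params(cam);K=np.array(p['K']);T=np.array(p['camera_from_world'])
    x=(uv[0]-K[0,2])/K[0,0];y=(uv[1]-K[1,2])/K[1,1]
    if cam=='wrist':
        r=np.hypot(x,y);s=np.sinc(r/np.pi);d=np.array([x*s,y*s,np.cos(r)])
    else: d=np.array([x,y,1.])
    R=T[:3,:3]; return -R.T@T[:3,3], R.T@d
def onz(cam,uv,z):
    o,d=ray(cam,uv); return o+d*(z-o[2])/d[2]
def proj(cam,P):
    p=camera_params(cam);K=np.array(p['K']);T=np.array(p['camera_from_world'])
    c=T[:3,:3]@np.asarray(P,float)+T[:3,3]
    if cam=='wrist':
        r=np.hypot(c[0],c[1]);k=np.arctan2(r,c[2])/max(r,1e-9);x,y=c[0]*k,c[1]*k
    else: x,y=c[0]/c[2],c[1]/c[2]
    return np.array([K[0,0]*x+K[0,2],K[1,1]*y+K[1,2]])
E
python3 - <<'E'
from h import *
for c in('scene','side'):
    snap(c,c+'0.png')
    for n in('lane','end_stop','rail_far','rail_near','slide_box','slide_box_centre'):
        z={'end_stop':.015,'slide_box_centre':.019,'rail_far':.003,'rail_near':.003}.get(n,0.003)
        if n=='lane': z=0
        for f in([tip_of]):
            for r in f(c,n)[:3]: print(c,n,np.round(r['at'],1),round(r['confidence'],2),np.round(onz(c,r['at'],z),4))
p=camera_params('scene');print(p, camera_params('side'), read_tcp_rot(),read_time_s())
E
```

```text
pics
scene lane [300.  220.9] 0.95 [0.5186 0.1227 0.    ]
scene end_stop [339.2 254. ] 0.59 [ 0.503  -0.0228  0.015 ]
scene rail_far [322.2 225.1] 0.77 [0.5457 0.0705 0.003 ]
scene rail_near [302.9 242.3] 0.55 [0.4742 0.07   0.003 ]
scene slide_box [456.1 265.5] 0.88 [ 0.6746 -0.2442  0.003 ]
scene slide_box [406.3 275.4] 0.87 [ 0.5714 -0.1726  0.003 ]
scene slide_box [281.9 201.3] 0.57 [0.5312 0.201  0.003 ]
scene slide_box_centre [278.8 199.6] 0.92 [0.521  0.2011 0.019 ]
scene slide_box_centre [408.  276.2] 0.86 [ 0.5629 -0.1805  0.019 ]
scene slide_box_centre [452.3 264.5] 0.61 [ 0.6597 -0.2387  0.019 ]
side lane [289.5 202.6] 0.71 [0.517  0.1196 0.    ]
side end_stop [300.  238.2] 0.56 [ 0.5003 -0.0245  0.015 ]
side rail_far [305.8 210.7] 0.52 [0.5471 0.0721 0.003 ]
side rail_near [280.9 214.7] 0.69 [0.4821 0.0799 0.003 ]
side slide_box [283.7 181.8] 0.81 [0.5259 0.2052 0.003 ]
side slide_box [407.1 295.8] 0.8 [ 0.6651 -0.2463  0.003 ]
side slide_box [353.5 285.3] 0.76 [ 0.5697 -0.1832  0.003 ]
side slide_box_centre [282.1 178.7] 0.8 [0.521  0.2009 0.019 ]
side slide_box_centre [
[... 336 characters left out ...]
03, -0.30982435],
       [-0.56409487, -0.52551154, -0.63689449,  0.40922598],
       [ 0.47767995,  0.42146509, -0.77083659,  0.90165968],
       [ 0.        ,  0.        ,  0.        ,  1.        ]])} {'K': array([[389.96495918,   0.        , 320.32748074],
       [  0.        , 389.96495918, 193.6656652 ],
       [  0.        ,   0.        ,   1.        ]]), 'camera_from_world': array([[ 0.93839272, -0.34555575,  0.00321411, -0.5262894 ],
       [-0.22617114, -0.62117037, -0.75032925,  0.21510227],
       [ 0.2612771 ,  0.70337657, -0.66105649,  0.82379142],
       [ 0.        ,  0.        ,  0.        ,  1.        ]])} [ 1.17595681e-01  9.93061556e-01  4.92001738e-05 -2.05896411e-05] 0.7
```

View pics/scene0.png

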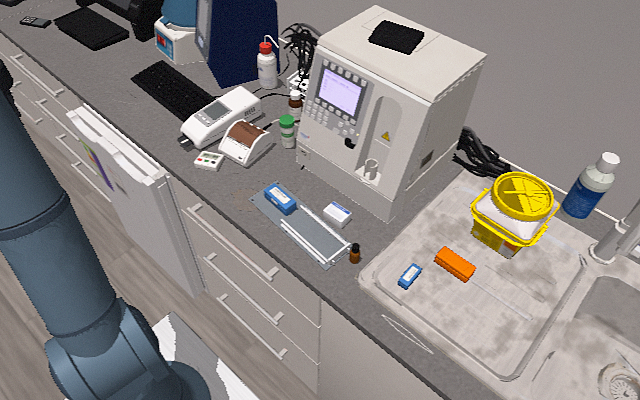

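```bash
python3 - <<'E'
from h import *
# tool y along world x: tool x at angle -90deg or 90
for a in (90,-90):
    q=[np.cos(np.radians(a/2)),np.sin(np.radians(a/2)),0,0]
    print(a,inverse_kinematics([.52,.2,.25],q))
q=[np.cos(np.radians(45)),np.sin(np.radians(45)),0,0]
move_ptp([.5,.14,.28],q)
snap('wrist','w0.png')
for n in('lane','end_stop','rail_far','rail_near','slide_box','slide_box_centre'):
    z={'end_stop':.015,'slide_box_centre':.019,'rail_far':.003,'rail_near':.003,'lane':0}.get(n,0.003)
    for r in tip_of('wrist',n)[:2]: print(n,np.round(r['at'],1),round(r['confidence'],2),np.round(onz('wrist',r['at'],z),4))
print(read_qpos(),camera_params('wrist'),read_time_s())
E
```

```text
90 [-0.96644572  0.23079643  0.60360838  1.84818681 -0.14572615  1.1065858
 -0.30971899]
-90 [-0.65075372  0.2087541   0.23776642  1.83425286 -0.05466239  1.10489655
  2.74820517]
lane [334.  177.7] 0.77 [0.5156 0.1175 0.    ]
end_stop [326.  269.2] 0.79 [ 0.5056 -0.0163  0.015 ]
rail_far [354.6 215.2] 0.7 [0.5451 0.0638 0.003 ]
rail_near [308.7 212.5] 0.85 [0.4812 0.0676 0.003 ]
rail_near [334.3 281.9] 0.5 [ 0.5187 -0.0476  0.003 ]
slide_box [340.8 114.2] 0.89 [0.5236 0.2017 0.003 ]
slide_box [361.8 342.6] 0.82 [ 0.5708 -0.1834  0.003 ]
slide_box_centre [338.2 118.7] 0.64 [0.5195 0.1967 0.019 ]
slide_box_centre [363.1 344. ] 0.58 [ 0.5704 -0.171   0.019 ]
[-0.94179904  0.11038865  0.63520453  1.90075165 -0.07147657  1.15291267
 -0.27979849] {'K': array([[309.70691629,   0.        , 322.30384505],
       [  0.        , 309.70691629, 198.94753449],
       [  0.        ,   0.        ,   1.        ]]), 'camera_from_world': array([[ 9.99999754e-01,  6.81764537e-04,  1.64670913e-04,
        -5.00106743e-01],
       [ 5.92936747e-04, -9.47174126e-01,  3.20719229e-01,
         8.11759997e-02],
       [ 3.74627025e-04, -3.20719052e-01, -9.47174297e-01,
         4.53102678e-01],
       [ 0.00000000e+00,  0.00000000e+00,  0.00000000e+00,
         1.00000000e+00]])} 3.2083
```

```bash
cat >> h.py <<'E'
def ortho(im,z,x0=.42,x1=.62,y0=-.06,y1=.30,s=2200,T=None,cam='wrist'):
    # columns: y (from y1 left to y0 right), rows: x (x1 top -> x0 bottom)
    W=int((y1-y0)*s);H=int((x1-x0)*s)
    p=camera_params(cam);K=np.array(p['K']);T=np.array(p['camera_from_world'])
    X,Y=np.meshgrid(x1-np.arange(H)/s,y1-np.arange(W)/s,indexing='ij')
    c=np.stack([X,Y,np.full_like(X,z)],-1)@T[:3,:3].T+T[:3,3]
    r=np.hypot(c[...,0],c[...,1]);k=np.arctan2(r,c[...,2])/r if cam=='wrist' else 1/c[...,2]
    u=K[0,0]*c[...,0]*k+K[0,2];v=K[1,1]*c[...,1]*k+K[1,2]
    return cv2.remap(im,u.astype('f4'),v.astype('f4'),cv2.INTER_CUBIC)
E
python3 - <<'E'
from h import *
im=cv2.imread('pics/w0.png')
cv2.imwrite('pics/o13.png',ortho(im,.013))
# box top: blue mask at z=.034
o=ortho(im,.034); h=cv2.cvtColor(o,cv2.COLOR_BGR2HSV)
m=cv2.inRange(h,(95,110,60),(125,255,255)); m=cv2.morphologyEx(m,cv2.MORPH_OPEN,np.ones((5,5)))
m[:,500:]=0
cv2.imwrite('pics/o34.png',np.vstack([o[:,:],cv2.cvtColor(m,cv2.COLOR_GRAY2BGR)])[:, :500])
E
```

```text
(no output)
```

View pics/o13.png

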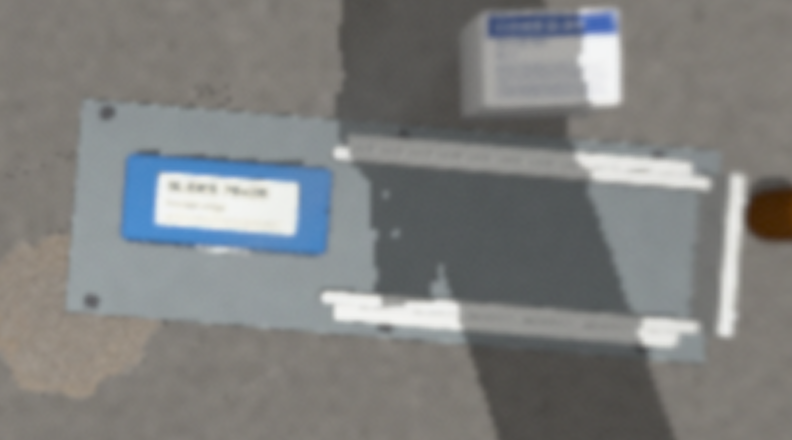

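View pics/o34.png

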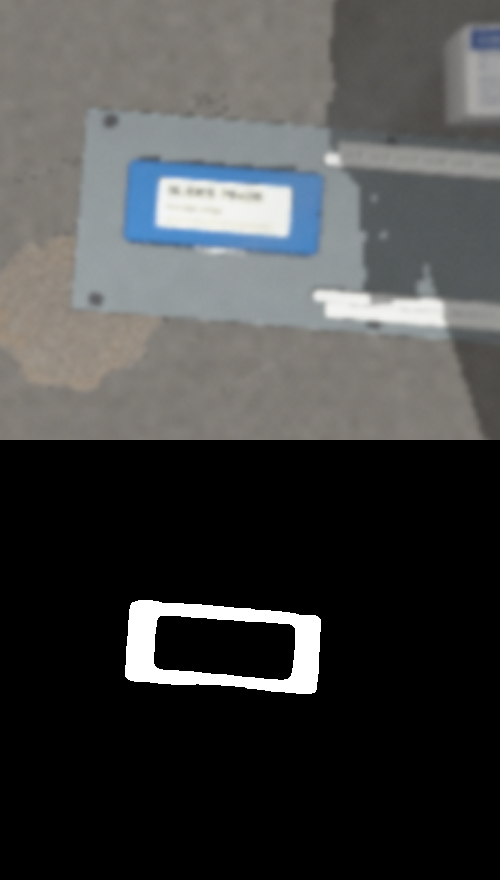

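```bash
cat >> h.py <<'E'
from scipy.optimize import minimize
def segs(kind):
    if kind=='lane':
        L=[]
        for s in(1,-1):
            L+=[((s*.05,-.15,.003),(s*.05,.15,.003)),((s*.036,-.14,.013),(s*.036,.033,.013)),((s*.030,-.14,.013),(s*.030,.033,.013))]
        return L+[((-.05,.15,.003),(.05,.15,.003)),((-.036,-.14,.027),(.036,-.14,.027)),((-.036,.033,.013),(-.03,.033,.013)),((.036,.033,.013),(.03,.033,.013))]
    a,b,z=(.019,.045,.034); c=[(-a,-b,z),(a,-b,z),(a,b,z),(-a,b,z)]  # geometric centre
    return [(c[i],c[(i+1)%4]) for i in range(4)]
def fit(im,kind,p0,cam='wrist'):
    P0=np.concatenate([np.linspace(*s,60 if kind=='lane' else 40) for s in segs(kind)])
    P=camera_params(cam);K=np.array(P['K']);T=np.array(P['camera_from_world'])
    g=im.astype('f4')
    def sc(p,G):
        c,s=np.cos(p[2]),np.sin(p[2])
        w=np.stack([p[0]+c*P0[:,0]-s*P0[:,1],p[1]+s*P0[:,0]+c*P0[:,1],P0[:,2]],1)@T[:3,:3].T+T[:3,3]
        r=np.hypot(w[:,0],w[:,1]);k=np.arctan2(r,w[:,2])/r if cam=='wrist' else 1/w[:,2]
        u=(K[0,0]*w[:,0]*k+K[0,2]).astype('f4');v=(K[1,1]*w[:,1]*k+K[1,2]).astype('f4')
        return -cv2.remap(G,u[None],v[None],cv2.INTER_LINEAR).mean()
    p=np.array(p0,float)
    for sg in(3,1.5,.8):
        b=cv2.GaussianBlur(g,(0,0),sg)
        G=np.sqrt(np.hypot(cv2.Sobel(b,cv2.CV_32F,1,0),cv2.Sobel(b,cv2.CV_32F,0,1)).max(2))
        d=.004*sg/3
        S=np.array([p]+[p+np.array(e) for e in((d,0,0),(0,d,0),(0,0,.04*sg/3))])
        p=minimize(sc,p,args=(G,),method='Nelder-Mead',options=dict(initial_simplex=S,xatol=1e-5,fatol=1e-4)).x
    return p,sc(p,G)
def inlane(L,b):
    c,s=np.cos(L[2]),np.sin(L[2]);d=b[:2]-L[:2]
    return np.array([c*d[0]+s*d[1],-s*d[0]+c*d[1],b[2]-L[2]])
E
python3 - <<'E'
from h import *
im=cv2.imread('pics/w0.png')
for a in(.06,.09,.12):
    L,s=fit(im,'lane',(.516,.1185,a)); b,t=fit(im,'box',(.5225,.199,a)); print(L.round(4),s,b.round(4),t,inlane(L,b).round(4))
im=cv2.imread('pics/scene0.png'); print(fit(im,'lane',L,'scene')[0].round(4),fit(im,'box',b,'scene')[0].round(4))
vis=ortho(cv2.imread('pics/w0.png'),.013)
for p,k in((L,'lane'),(b,'box')):
    c,s=np.cos(p[2]),np.sin(p[2])
    o=np.array(camera_params('wrist')['camera_from_world']);C=-o[:3,:3].T@o[:3,3]
    for A,B in segs(k):
        q=[]
        for Z in(A,B):
            w=np.array([p[0]+c*Z[0]-s*Z[1],p[1]+s*Z[0]+c*Z[1],Z[2]]);w=C+(w-C)*(.013-C[2])/(w[2]-C[2])
            q.append((int((.30-w[1])*2200),int((.62-w[0])*2200)))
        cv2.line(vis,q[0],q[1],(0,0,255),1)
cv2.imwrite('pics/fit0.png',vis)
E
```

```text
[ 0.515   0.1125 -0.0838] -9.531203 [ 0.5262  0.1984 -0.0706] -11.7375965 [0.004  0.0865 0.0133]
[0.5042 0.1278 0.1104] -7.6109767 [ 0.5262  0.1984 -0.0727] -11.735334 [ 0.0296  0.0678 -0.1831]
[0.5042 0.1278 0.1094] -7.6121206 [ 0.5263  0.1984 -0.0705] -11.735376 [ 0.0296  0.0678 -0.1799]
[0.4999 0.1336 0.079 ] [ 0.5297  0.1995 -0.2359]
```

View pics/fit0.png

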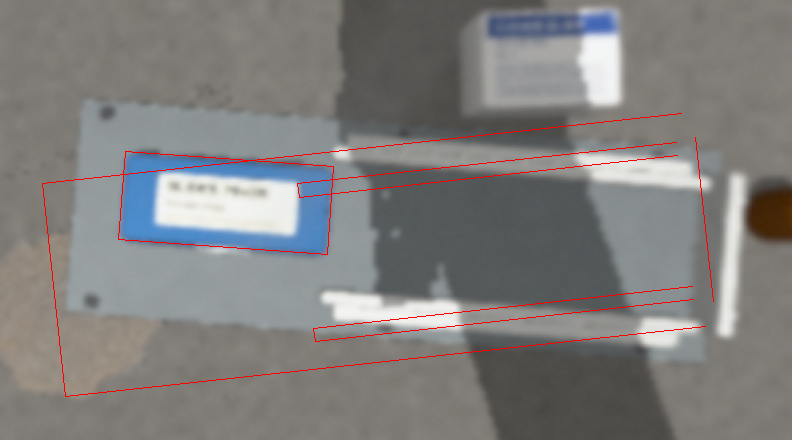

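```bash
cat >> h.py <<'E'
def overlay(im,ps,fn):
    vis=ortho(im,.013)
    o=np.array(camera_params('wrist')['camera_from_world']);C=-o[:3,:3].T@o[:3,3]
    for p,k in ps:
        c,s=np.cos(p[2]),np.sin(p[2])
        for A,B in segs(k):
            q=[]
            for Z in(A,B):
                w=np.array([p[0]+c*Z[0]-s*Z[1],p[1]+s*Z[0]+c*Z[1],Z[2]]);w=C+(w-C)*(.013-C[2])/(w[2]-C[2])
                q.append((int((.30-w[1])*2200),int((.62-w[0])*2200)))
            cv2.line(vis,q[0],q[1],(0,0,255),1)
    cv2.imwrite('pics/'+fn,vis)
E
python3 - <<'E'
from h import *
im=cv2.imread('pics/w0.png')
for i in((.516,.1185,-.08),(.513,.116,-.1),(.518,.114,-.07)):
    L,s=fit(im,'lane',i); b,t=fit(im,'box',(.5262,.1985,-.07)); print(L.round(4),s,b.round(4),t,inlane(L,b).round(4))
im2=cv2.imread('pics/scene0.png'); L2=fit(im2,'lane',L,'scene')[0];b2=fit(im2,'box',b,'scene')[0];print(L2.round(4),b2.round(4),inlane(L2,b2).round(4))
overlay(im,((L,'lane'),(b,'box')),'fit1.png')
E
```

```text
[ 0.5185  0.1123 -0.0536] -8.963665 [ 0.5262  0.1985 -0.0696] -11.7345085 [ 0.0031  0.0864 -0.016 ]
[ 0.5153  0.1183 -0.0808] -10.207284 [ 0.5262  0.1985 -0.0696] -11.7345085 [0.0044 0.0808 0.0112]
[ 0.5185  0.1123 -0.0539] -8.962856 [ 0.5262  0.1985 -0.0696] -11.7345085 [ 0.003   0.0864 -0.0157]
[ 0.5176  0.115  -0.0449] [ 0.5295  0.1995 -0.2182] [ 0.0081  0.085  -0.1732]
```

View pics/fit1.png

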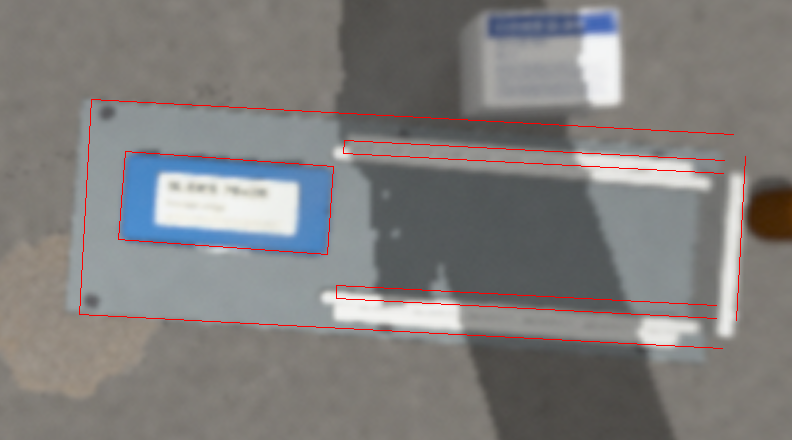

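```bash
cat >> h.py <<'E'
def best(im,kind,c,n=60,cam='wrist'):
    rng=np.random.default_rng(0)
    return min((fit(im,kind,np.array(c)+rng.uniform(-1,1,3)*(.006,.006,.03),cam) for _ in range(n)),key=lambda r:r[1])
def pose(L,x,y,z):
    a=np.pi/2+L[2]; c,s=np.cos(L[2]),np.sin(L[2])
    return [L[0]+c*x-s*y,L[1]+s*x+c*y,z],[np.cos(a/2),np.sin(a/2),0,0]
E
python3 - <<'E'
from h import *
im=cv2.imread('pics/w0.png')
L,s=best(im,'lane',(.5155,.118,-.08)); b,t=best(im,'box',(.5262,.1985,-.075),20); d=inlane(L,b);print(L.round(4),s,b.round(4),t,d.round(4))
assert np.allclose(L,(.5155,.118,-.081),atol=.005)
np.save('L.npy',L)
im2=cv2.imread('pics/scene0.png');print(best(im2,'lane',L,30,'scene'))
move_ptp(*pose(L,0,d[1],.12)); move_gripper(.085)
movel(*pose(L,0,d[1],.027),speed=.1); print(read_eef_pos(),read_ft_force())
move_gripper(.037,20); print(read_finger_gap(),read_grasp_force(),read_ft_force())
snap('side','s1.png')
move_gripper(.085); movel(*pose(L,0,d[1],.12)); move_ptp([.5,.14,.28],[np.cos(np.pi/4),np.sin(np.pi/4),0,0])
im=snap('wrist','w1.png')[:,:,::-1].copy()
L1,s=best(im,'lane',L,30); b,t=best(im,'box',pose(L,0,d[1],0)[0][:2]+[L[2]],20);print(L1.round(4),s,b.round(4),t,inlane(L1,b).round(4),read_time_s())
overlay(im,((L1,'lane'),(b,'box')),'fit2.png')
E
```

```text
[ 0.5153  0.1183 -0.0808] -10.20843 [ 0.5262  0.1984 -0.0706] -11.737602 [0.0044 0.0808 0.0102]
(array([ 0.517587  ,  0.11485668, -0.04476846]), np.float32(-12.432919))
[0.52256988 0.19896217 0.02761539] [ 0.30768067 -0.43391173 -0.09782506]
0.037458622431278156 21.20368793606758 [1.0296831  0.14954034 3.08271581]
[ 0.5143  0.1203 -0.0769] -10.171962 [ 0.5219  0.2006 -0.0784] -11.705817 [ 0.0014  0.0807 -0.0015] 7.85
```

View pics/fit2.png

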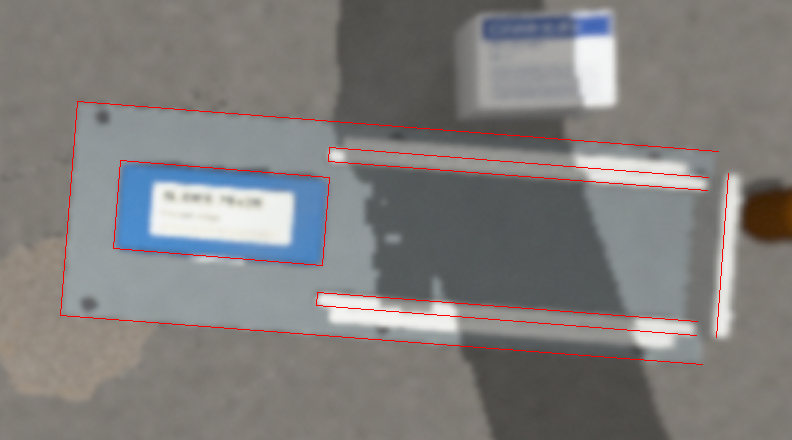

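```bash
python3 - <<'E'
from h import *
L=np.array([.5143,.1203,-.0769]); np.save('L.npy',L); xo=.0014; bx=.0807
print(onz('scene',(288,150),0),onz('scene',(208,165),0))
move_gripper(.010)
P=lambda y,z=.036: pose(L,xo,y,z)
move_ptp(*P(bx+.085,.12)); movel(*P(bx+.085),speed=.1)
f0=np.array(read_ft_force()); print(f0)
movel(*P(.056+.015),speed=.04)   # box centre -> about y=.015
print(np.array(read_ft_force())-f0)
im=snap('wrist','w2.png')[:,:,::-1].copy(); c=pose(L,xo,.015,0)[0]
b,t=best(im,'box',(c[0],c[1],L[2]),20); L2,s=best(im,'lane',L,30)
print(b.round(4),t,inlane(L,b).round(4),L2.round(4),inlane(L2,b).round(4),read_eef_pos(),read_time_s())
overlay(im,((L2,'lane'),(b,'box')),'fit3.png')
E
```

```text
[ 6.81225855e-01  3.27697218e-01 -1.11022302e-16] [0.48421563 0.44983384 0.        ]
[-0.46981615  0.60783884  0.3438288 ]
[ 0.69255724 -0.08333525 -0.54775643]
[ 0.5033  0.1549 -0.161 ] -4.848136 [-0.0136  0.0336 -0.0841] [ 0.5165  0.1309 -0.0763] [-0.0149  0.0229 -0.0847] [0.52119236 0.19110566 0.03602691] 12.9833
```

View pics/fit3.png

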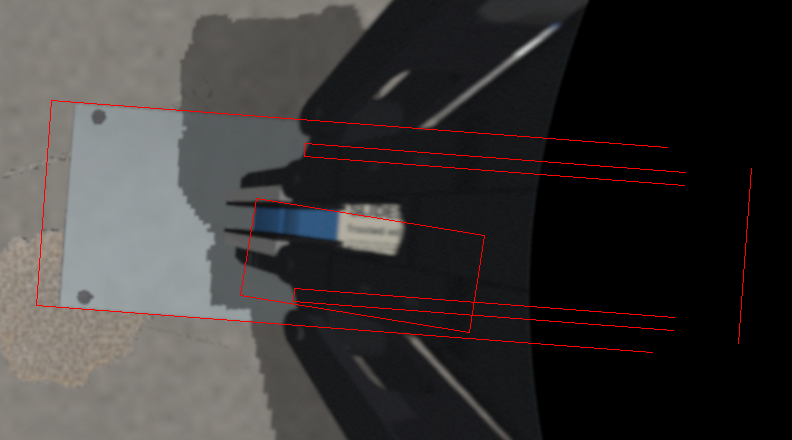

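```bash
python3 - <<'E'
from h import *
L=np.load('L.npy')
movel(*pose(L,.0014,.10,.036),speed=.1); movel(*pose(L,.0014,.10,.12)); move_ptp([.5,.14,.28],[np.cos(np.pi/4),np.sin(np.pi/4),0,0])
im=snap('wrist','w3.png')[:,:,::-1].copy(); c=pose(L,.0014,.015,0)[0]
b,t=best(im,'box',(c[0],c[1],L[2]),20); L2,s=best(im,'lane',L,30)
print(b.round(4),t,inlane(L,b).round(4),L2.round(4),s,inlane(L2,b).round(4),read_time_s())
overlay(im,((L2,'lane'),(b,'box')),'fit4.png')
E
```

```text
[ 0.5171  0.1377 -0.0714] -10.83241 [0.0014 0.0176 0.0055] [ 0.5145  0.12   -0.0736] -9.561651 [0.0012 0.0178 0.0022] 14.9333
```

View pics/fit4.png

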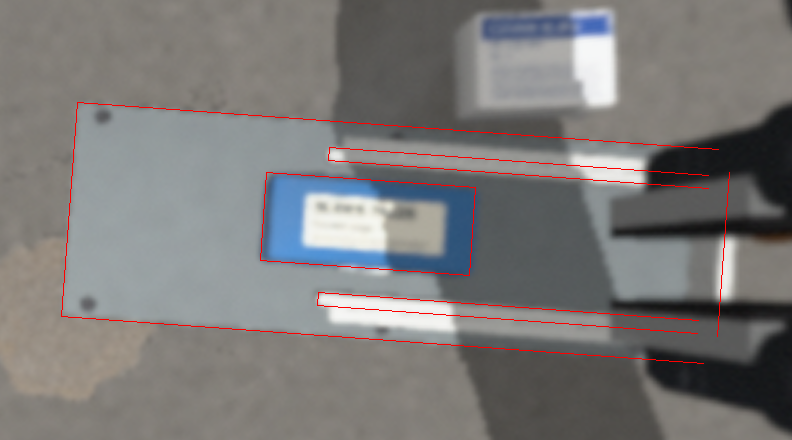

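The box sits straight between the rails, about 1.3 mm off-centre, so I'll push it home.

```bash
python3 - <<'E'
from h import *
L=np.load('L.npy'); xo=.0012
P=lambda y,z=.036: pose(L,xo,y,z)
move_ptp(*P(.11,.12)); movel(*P(.11),speed=.1); f0=np.array(read_ft_force())
movel(*P(-.030),speed=.05)
y=-.030
while y>-.052:
    y-=.0015; movel(*P(y),speed=.02); f=np.array(read_ft_force())-f0
    if f[1]>4: break
print(y,f,read_eef_pos())
movel(*P(y+.05),speed=.1); movel(*P(y+.05,.14)); move_ptp(*P(.05,.28))
im=snap('wrist','w4.png')[:,:,::-1].copy(); c=pose(L,xo,-.095,0)[0]
b,t=best(im,'box',(c[0],c[1],L[2]),20); L2,s=best(im,'lane',L,30)
print(b.round(4),t,inlane(L,b).round(4),L2.round(4),s,inlane(L2,b).round(4),read_time_s())
overlay(im,((L2,'lane'),(b,'box')),'fit5.png')
E
```

```text
-0.04050000000000001 [ 1.39833136  4.70750649 -0.58814128] [0.51269209 0.08150541 0.03615897]
[ 0.5019  0.039  -0.0222] -12.420623 [-0.0061 -0.082   0.0547] [ 0.5139  0.1187 -0.0767] -8.781087 [-0.0059 -0.0804  0.0545] 23.5667
```

View pics/fit5.png

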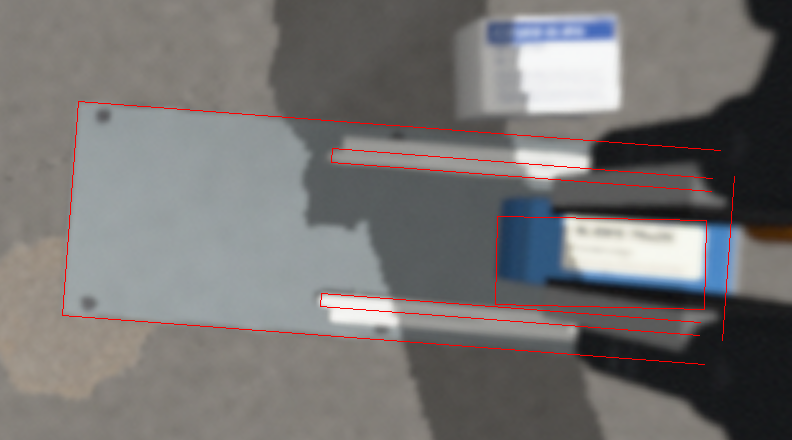

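```bash
python3 - <<'E'
from h import *
L=np.load('L.npy')
move_ptp([.5,.0,.28],[np.cos(np.pi/4),np.sin(np.pi/4),0,0]); pause(.3)
im=snap('wrist','w5.png')[:,:,::-1].copy(); c=pose(L,.0012,-.094,0)[0]
b,t=best(im,'box',(c[0],c[1],L[2]),20); L2,s=best(im,'lane',L,30)
print(b.round(4),t,inlane(L,b).round(4),L2.round(4),s,inlane(L2,b).round(4),read_time_s())
overlay(im,((L,'lane'),(b,'box')),'fit6.png')
E
```

```text
[ 0.5168  0.026  -0.0794] -13.325178 [ 0.0097 -0.0938 -0.0025] [ 0.5151  0.1195 -0.0796] -9.41509 [ 0.0091 -0.093   0.0003] 24.6333
```

View pics/fit6.png

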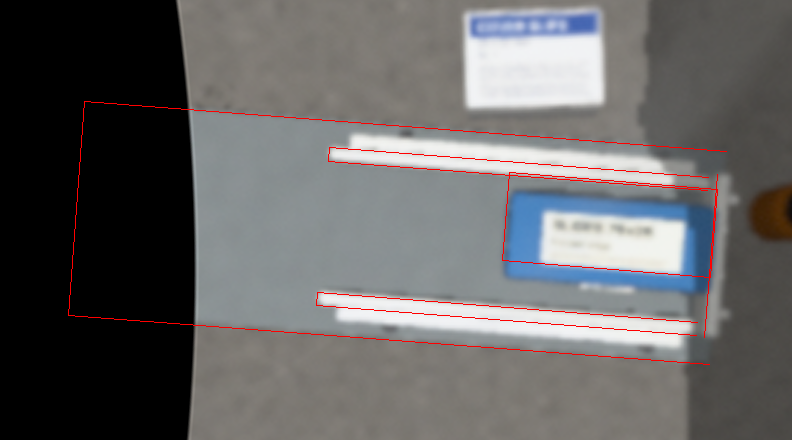

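The picture shows the box straight, with about 15 px of gap to each rail and its leading end at the stop (column about 712). The fitted outline had latched onto the rail edge sideways, so I went by the picture for that. The gripper is clear.

```bash
python3 -c "
from bench import *
print(sign_off(), read_time_s())"
```

```text
the job is handed in; nothing more can be done
the job is handed in; nothing more can be done
```

I handed in the job with the slide box pushed home against the end stop, straight and near the middle between the rails with the gripper clear, by my last picture and a 4.7 N contact force at the stop; no verdict was returned.

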